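# Clamp a board carrier evenly in a test jig

### The job

The board carrier was left under the microscope: draw it out by its tongue without knocking the microscope head, set it down on the blue mat and let go, then take it again by the metal handle, lower it over the four black knobs of the test jig and slide it fully home, tongue into the tester's slot. Then tighten the four knobs clockwise crosswise, a little at a time so the carrier goes down evenly: first all four to about half-way, each knob followed by its diagonal opposite, then all four in the same criss-cross way right down to their stops. Leave the bottle, solder spool and screwdriver where they are.

Things in the scene. Friction and masses are not known exactly. Their poses are not given: they have to be found in the camera images.
- jig: test jig, fixed. Origin: on the bench, amid its four studs; jig +x points to the grey tester. Aluminium base x -78..153, y -86..86 mm, 20 high. Fixed 8 mm studs at x +-38, y +-45, 57 high, each with a captive black knob. Side rails (|y| 60..74, x -62..86) have tops at 34 mm. Carrier home: its handle over this origin, its x along jig +x.
- jig_lower (a point): point of the jig 22 mm short of its origin (jig x -22, y 0), on the rail tops, 34 mm up. The carrier is lowered with its handle over this point, the knobs passing through its large openings, and then slid 22 mm along jig +x. It first rests on four spring plungers at jig x +-36, y +-67 (tops 36.5 mm; its weight does not sink them; about 3.5 N each when pressed down to the rails).
- jig_slot (a point): middle of the slot for the tongue in the face of the tester, 99 mm from the jig's origin along jig +x, 39 mm up. Slot jig y -20..20, z 20..58 mm. The tester is a grey box x 99..149, y -44..44, top 85 mm above the bench.
- carrier: loose board carrier, about 0.26 kg: dark plate x -55..86, y -73..73 mm, 8 thick, green board on top (to 13 mm), a tongue at +x. Origin: underside, below the handle; x to the tongue. Four keyholes: slots 14 wide end at x -45 and +31, y +-45 (stud at home x +-38), and open on their +x side into openings 31 (x) by 29 (y) centred at x -16 and +60. Weight acts about 19 mm to the tongue side.
- carrier_handle (a point): centre of the carrier's lifting handle, 24 mm above its underside: an upright aluminium block 40 mm long (carrier x), 18 wide (y), 32 high (8..40 mm above the underside). Axes as the carrier's.
- carrier_tongue (a point): centre of the carrier's tongue, 101 mm from the handle along carrier x and 7 mm above the underside: x 86..116, 30 mm wide (y), 14 thick, yellow stripe on top. At home only 13 mm of it is outside the tester's slot, so it cannot be held there. Axes as the carrier's.
- scope: stereo microscope stand, fixed. Origin: on the bench; +x points to the pillar. White base x -10..270, y -100..100 mm, top 20 mm up; the carrier starts on it, handle about under the lens, tongue towards the robot. Lens axis at x 100; pillar 36 mm thick, 332 high, at x 235.
- scope_head: microscope head on the pillar, fixed. Origin: on the lens axis at its lower end, 135 mm above the bench. Round, 72 mm across, to 115 mm above the origin, then a box (x -26..50, y -42..42) to 160 mm; bracket and eyepieces on its +x side. Not to be knocked (5 N at most).
- mat: blue bench mat, fixed, 200 (x) x 220 (y) x 2 mm; origin: middle of its underside on the bench.
- bottle_mid (a point): loose white flux bottle with a red cap, standing, 32 mm across, 85 high; point: its centre. Stays where it is.
- spool_mid (a point): loose blue spool of solder, on end, 48 mm across, 38 high; point: its centre. Stays where it is.
- driver_grip (a point): loose screwdriver with orange handle lying on the bench, 140 mm long, handle 26 thick; point: on its handle; its shank points along its x. Stays where it is.
- knob_a (a joint): turn of the knob at jig (+38, +45) mm, rad: 0 fully up, 1.57 (a quarter turn) at its lower stop, growing clockwise seen from above. Quarter-turn clamp knob with a helical ramp: goes down 2.74 mm a rad and stays where it is left; turns with 0.04 N m, a little more against the springs. Starts at 0 to 0.25. Its diagonal partner is knob_c.
- knob_b (a joint): turn of the knob at jig (+38, -45) mm, rad: 0 fully up, 1.57 (a quarter turn) at its lower stop, growing clockwise seen from above. Quarter-turn clamp knob with a helical ramp: goes down 2.74 mm a rad and stays where it is left; turns with 0.04 N m, a little more against the springs. Starts at 0 to 0.25. Its diagonal partner is knob_d.
- knob_c (a joint): turn of the knob at jig (-38, -45) mm, rad: 0 fully up, 1.57 (a quarter turn) at its lower stop, growing clockwise seen from above. Quarter-turn clamp knob with a helical ramp: goes down 2.74 mm a rad and stays where it is left; turns with 0.04 N m, a little more against the springs. Starts at 0 to 0.25. Its diagonal partner is knob_a.
- knob_d (a joint): turn of the knob at jig (-38, +45) mm, rad: 0 fully up, 1.57 (a quarter turn) at its lower stop, growing clockwise seen from above. Quarter-turn clamp knob with a helical ramp: goes down 2.74 mm a rad and stays where it is left; turns with 0.04 N m, a little more against the springs. Starts at 0 to 0.25. Its diagonal partner is knob_b.
- knob_a_grip (a point): on the axis of knob_a, 19 mm above its lower face, 11 below its top. Steel foot 22 mm across, 4 high, then a black ribbed grip 20 across, 26 high. Lower face 46 mm above the bench when fully up (1.5 mm over the top of the carrier resting on the plungers), going down 4.3 mm. About 40 mm round its axis is free of handle and other knobs.
- knob_b_grip (a point): on the axis of knob_b, 19 mm above its lower face, 11 below its top. Steel foot 22 mm across, 4 high, then a black ribbed grip 20 across, 26 high. Lower face 46 mm above the bench when fully up (1.5 mm over the top of the carrier resting on the plungers), going down 4.3 mm. About 40 mm round its axis is free of handle and other knobs.
- knob_c_grip (a point): on the axis of knob_c, 19 mm above its lower face, 11 below its top. Steel foot 22 mm across, 4 high, then a black ribbed grip 20 across, 26 high. Lower face 46 mm above the bench when fully up (1.5 mm over the top of the carrier resting on the plungers), going down 4.3 mm. About 40 mm round its axis is free of handle and other knobs.
- knob_d_grip (a point): on the axis of knob_d, 19 mm above its lower face, 11 below its top. Steel foot 22 mm across, 4 high, then a black ribbed grip 20 across, 26 high. Lower face 46 mm above the bench when fully up (1.5 mm over the top of the carrier resting on the plungers), going down 4.3 mm. About 40 mm round its axis is free of handle and other knobs.
Things that resemble listed ones, but are neither listed nor needed, are in the scene too. What is shaped like the carrier but brown or red is not meant.

How it is judged:
On the way, in this order (a step that is already met when the one before it is completed fails the run):
1. the carrier has been set down flat on the blue mat and let go (horizontal distance between carrier_handle and mat below 0.1 m and height (world z) of carrier_handle below 0.032 m and angle between carrier_handle's own z axis and vertical below 0.08 rad and contact force between the fingers and carrier below 0.1 N and linear speed of carrier below 0.02 m/s), for 0.2 s.
2. the carrier has been lowered over the knobs and slid home under them (x of carrier_handle in the frame of jig between -0.005 and 0.005 m and y of carrier_handle in the frame of jig between -0.004 and 0.004 m and angle between the x axis of carrier_handle and the x axis of jig, either way round below 0.06 rad and angle between carrier_handle's own z axis and vertical below 0.2 rad and z of carrier_handle in the frame of jig between 0.052 and 0.066 m), for 0.2 s.
3. all four knobs are about half-way down (x of carrier_handle in the frame of jig between -0.005 and 0.005 m and y of carrier_handle in the frame of jig between -0.004 and 0.004 m and angle between the x axis of carrier_handle and the x axis of jig, either way round below 0.06 rad and angle between carrier_handle's own z axis and vertical below 0.2 rad and value of joint each of knob_a, knob_b, knob_c, knob_d above 0.55 rad), for 0.2 s.
At the end, for the whole second after the job is handed in: The carrier is home in the jig (handle within 5 mm along and 4 mm across of the jig's origin, lined up within 0.06 rad), flat within 0.012 rad and clamped down on the rails (handle centre 55.5 to 59 mm above the bench, 58 mm nominal), all four knobs turned beyond 1.4 rad of 1.57, everything at rest (x of carrier_handle in the frame of jig between -0.005 and 0.005 m and y of carrier_handle in the frame of jig between -0.004 and 0.004 m and angle between the x axis of carrier_handle and the x axis of jig, either way round below 0.06 rad and angle between carrier_handle's own z axis and vertical below 0.2 rad and z of carrier_handle in the frame of jig between 0.0555 and 0.059 m and angle between carrier_handle's own z axis and vertical below 0.012 rad and value of joint each of knob_a, knob_b, knob_c, knob_d above 1.4 rad and linear speed of carrier below 0.01 m/s); the robot touches nothing.
It fails at once if one knob is turned beyond 1.25 rad while another is still below 0.55 rad (not a little at a time) (value of joint any of knob_a, knob_b, knob_c, knob_d above 1.25 rad and value of joint any of knob_a, knob_b, knob_c, knob_d below 0.55 rad).
It fails at once if two neighbouring knobs are brought past 0.6 rad while the two opposite them are below 0.4 rad (first round not criss-cross) ((value of joint each of knob_a, knob_b above 0.6 rad and value of joint each of knob_c, knob_d below 0.4 rad) or (value of joint each of knob_b, knob_c above 0.6 rad and value of joint each of knob_d, knob_a below 0.4 rad) or (value of joint each of knob_c, knob_d above 0.6 rad and value of joint each of knob_a, knob_b below 0.4 rad) or (value of joint each of knob_d, knob_a above 0.6 rad and value of joint each of knob_b, knob_c below 0.4 rad)).
It fails at once if two neighbouring knobs are brought past 1.35 rad while the two opposite them are below 1.1 rad (last round not criss-cross) ((value of joint each of knob_a, knob_b above 1.35 rad and value of joint each of knob_c, knob_d below 1.1 rad) or (value of joint each of knob_b, knob_c above 1.35 rad and value of joint each of knob_d, knob_a below 1.1 rad) or (value of joint each of knob_c, knob_d above 1.35 rad and value of joint each of knob_a, knob_b below 1.1 rad) or (value of joint each of knob_d, knob_a above 1.35 rad and value of joint each of knob_b, knob_c below 1.1 rad)).
It fails at once if the microscope head is knocked (over 5 N) (contact force between anything else and scope_head above 5 N).
It fails at once if the bottle, spool or screwdriver is moved more than 20 mm (distance of any of bottle_mid, spool_mid, driver_grip from where it was at the start of the episode above 0.02 m).
It also fails if it takes over 72 s, if anything falls off the work surface, if the arm or the gripper's body presses on something with over 40 N, if the wrist force passes 120 N, or if a joint passes its speed limit or range.

### The arm

A 6-joint arm with a two-finger parallel gripper is mounted at the origin on the work surface. World frame = base frame: x ahead of the robot, y to its left, z up, the work surface at z = 0. Lengths are in m, angles in rad, forces in N, time in s.
With the tool pointing down it reaches from about 0.3 to 0.875 m from the base axis. Payload 6.4 kg.
Tool frame: the origin (TCP) lies midway between the tips of the shut fingers; the grasp point (between the pads) lies 19 mm behind it; z points along the fingers, y is the line along which they close (so a half turn about z gives the same grasp; the last joint's range is limited). The gripper opens to 85 mm and grips with 20 to 120 N. Pads are 22 mm wide; open, the fingers measure 114 mm over their backs; the gripper's body (76 mm by 85 mm) begins 54 mm behind the grasp point. The pads swing forward as they close: fully open they stand 13 mm farther back than shut.
Start: joints at [-1.489, 0.181, 1.607, -0, 1.354, -0.206], TCP at [0.163, -0.551, 0.231] pointing down, gripper open.
Joint ranges: [-2.99, 2.99], [-0.89, 2.07], [0.3, 2.58], [-1.14, 4.28], [0, 2.63], [-3.12, 3.12]. Speed limits (rad/s): [2.57, 2.57, 3.01, 3.14, 3.14, 3.14].

### API

Orientations are given as a unit quaternion [w, x, y, z].
In Python, from bench import status, camera, ctrl gives the robot as it stands. The module is installed in compiled form; this text tells all that it offers.
- The arm moves only by the shell command python3 -m handwheel 'ROWS'. ROWS is JSON, a list that holds one entry, the list of rows, each a list of 7 numbers: the opening, from -1 (shut) to 1 (fully open), then the shift along the tool's x, y, z in cm, then the turn, a rotation vector about the tool's x, y, z in degrees. A call has 1 to 10 rows; each row is the pose to reach, as a shift and turn from the pose commanded when the call began, along the tool's axes at that moment; what a row does not reach only later rows make up. A row lasts 1/8 s, in which the tool goes at most 62.5 mm and 10.7 degrees, less where a joint would pass 70% of its speed; a pose out of reach is approached as far as the arm can. A call with a gripper value outside its range is refused whole. The fingers move at their own pace and stop on an object; the grip force is fixed at half the most. Time passes only in rows, so rows that repeat a pose let the fingers close. It gives the time, the measured TCP pose, the force, the opening and the grip force at its end, in the units of the state.
- status.get_obs(): the state, without advancing time (a new reading comes with each control period).
- camera(name): name is "side" or "top" or "wrist"; returns a dict with "frame" (420x560x3 uint8, blue, green, red), "depth" (420x560 float32, m along the optical axis (not along the pixel's ray), 0 where there is no reading), "fx", "fy", "cx", "cy" (pixels), "extrinsics" (4x4, takes a point from camera to world coordinates); the wrist camera has in their place "hand_eye" (4x4, takes a point from camera to tool coordinates, whose origin is the TCP and whose axes are the flange's). Camera axes: x right, y down, z forward; pixel columns grow to the right and rows downward; lengths in m; the calibration is good to about 2 mm. A picture is of the moment at which its call begins: read the wrist's pose just before it.
- ctrl.hand_in(): hands the job in; it is judged then, once.
The state is a dict: "time_s": time; "q": joint angles; "dq": joint speeds; "joint_efforts": joint torques, N m; "eef_pos": TCP position; "eef_rot": TCP orientation; "wrist_force": force on the tool from outside, world axes, zero at the start; "torque": the same for the moment, N m; "opening": opening from 0.0 (shut) to 1.0 (fully open); "grasp_force": force on a finger pad.
Only numpy, scipy, OpenCV 4.12 (cv2) and the standard library are available. Lean on these libraries where they do the work, as an engineer would, in place of code of your own. Each camera call takes 0.05 s, during which the arm holds its last target. There are 200 camera calls.

## Working session

There is one attempt and no reset: what is moved stays moved. The work goes in short steps, Python scripts to look and compute and a shell command to move; the robot and the scene stay as the last step left them, time stands still between calls to the robot, and variables do not carry over. Pictures are saved under pics/ and viewed, at most 10 in all, crops included, and the job is handed in when it is done.

```bash
mkdir -p pics; cat > h.py <<'E'
import numpy as np, cv2, sys
from scipy.spatial.transform import Rotation as R
from bench import status, camera, ctrl
def Rq(q): return R.from_quat([q[1],q[2],q[3],q[0]])
def tool():
    o=status.get_obs(); T=np.eye(4); T[:3,:3]=Rq(o['eef_rot']).as_matrix(); T[:3,3]=o['eef_pos']; return T
def look(name,png=None):
    T=tool(); c=camera(name)
    c['E']=T@np.array(c['hand_eye']) if name=='wrist' else np.array(c['extrinsics'])
    if png: cv2.imwrite('pics/'+png,c['frame'])
    return c
def cloud(c):
    d=c['depth']; v,u=np.mgrid[:d.shape[0],:d.shape[1]]
    P=np.stack([(u-c['cx'])/c['fx']*d,(v-c['cy'])/c['fy']*d,d],-1)
    return P@c['E'][:3,:3].T+c['E'][:3,3]
def ray(c,u,v,z):
    r=c['E'][:3,:3]@np.array([(u-c['cx'])/c['fx'],(v-c['cy'])/c['fy'],1]); o=c['E'][:3,3]
    return o+r*(z-o[2])/r[2]
def go(p,yaw=None):
    """shift(cm) and turn (deg) in tool axes to put TCP at p, tool down with tool x at yaw (deg)"""
    T=tool(); s=T[:3,:3].T@(np.array(p)-T[:3,3])*100
    out=[s.round(2)]
    if yaw is not None:
        a=np.radians(yaw); x=np.array([np.cos(a),np.sin(a),0]); z=np.array([0,0,-1.]); G=np.stack([x,np.cross(z,x),z],1)
        out.append(np.degrees(R.from_matrix(T[:3,:3].T@G).as_rotvec()).round(2))
    print('go',*out); return out
E
python3 - <<'E'
from h import *
o=status.get_obs(); print(o['time_s'],o['eef_pos'],tool()[:3,:3].round(3).tolist(),o['opening'])
a=look('top','top.png'); b=look('side','side.png')
for c in (a,b): print(c['E'].round(3).tolist(),c['fx'],c['cx'],c['cy'])
E
```

```text
0.0 [ 0.16314381 -0.55078467  0.23036989] [[0.959, 0.284, -0.0], [0.284, -0.959, 0.002], [0.0, -0.002, -1.0]] 0.9968235992523786
[[0.027, -0.979, 0.202, 0.215], [-1.0, -0.026, 0.008, -0.074], [-0.002, -0.202, -0.979, 1.589], [0.0, 0.0, 0.0, 1.0]] 505.5070628614823 290.4269635905303 214.27993665409645
[[-0.991, -0.077, 0.105, 0.419], [-0.129, 0.488, -0.863, 0.869], [0.015, -0.869, -0.494, 0.638], [0.0, 0.0, 0.0, 1.0]] 382.4738268527603 278.4713599112501 202.8527812872835
```

View pics/top.png

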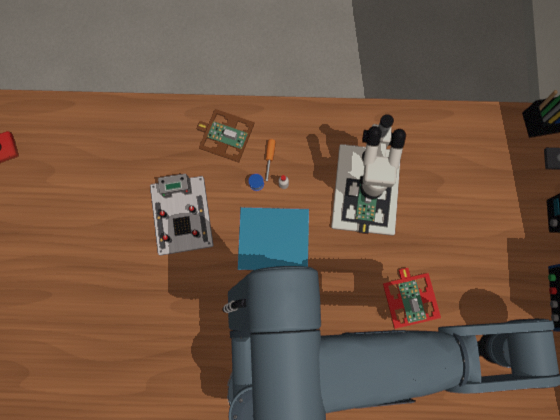

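View pics/side.png

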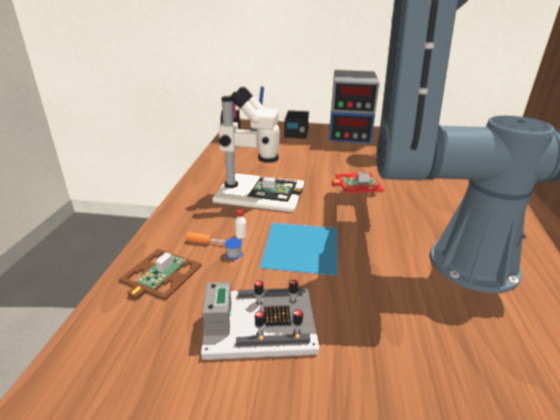

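The top view shows the jig at left (centre ~(181,215), tester up at (172,184), red-topped knobs around (163,213), (192,208), (166,238), (197,233)). The scope base is at (366,190) with the carrier tongue at (363,228), and the mat is at (274,238). The decoy carriers are the brown one at (228,135) and the red one at (412,300).

```bash
python3 - <<'E'
from h import *
c=look('top'); f=c['frame']; P=cloud(c); hsv=cv2.cvtColor(f,cv2.COLOR_BGR2HSV)
def rect(mask,z,name,roi):
    m=np.zeros(mask.shape,np.uint8); x0,y0,x1,y1=roi; m[y0:y1,x0:x1]=mask[y0:y1,x0:x1]
    cs,_=cv2.findContours(m,0,2); k=max(cs,key=cv2.contourArea)
    pts=np.array([ray(c,*q,z)[:2] for q in k[:,0]]).astype(np.float32)
    r=cv2.minAreaRect(pts*1000); print(name,np.round(r[0],0),np.round(r[1],0),round(r[2],1), cv2.boxPoints(r).round(0).tolist())
    # median height
    print('  h',np.round(np.nanmedian(P[...,2][m>0]),3))
H,S,V=hsv[...,0],hsv[...,1],hsv[...,2]
rect(((H>90)&(H<115)&(S>100)&(V>60)).astype(np.uint8)*255,.002,'mat',(235,200,315,272))
rect(((abs(P[...,2]-.02)<.006)).astype(np.uint8)*255,.02,'scopebase',(325,140,405,240))
rect(((P[...,2]>.012)).astype(np.uint8)*255,.02,'jig',(140,190,222,262))
rect(((P[...,2]>.075)).astype(np.uint8)*255,.085,'tester',(140,165,222,205))
rect(((H>20)&(H<35)&(S>100)&(V>80)).astype(np.uint8)*255,.034,'tongue',(350,215,380,240))
for n,roi in (('bottle',(277,172,291,190)),('spool',(247,172,265,190))):
    x0,y0,x1,y1=roi; q=P[y0:y1,x0:x1].reshape(-1,3); q=q[q[:,2]>.025]; print(n,q.mean(0).round(3),q[:,2].max().round(3))
E
```

```text
mat [462. -10.] [197. 219.] 0.5 [[362.0, 99.0], [364.0, -120.0], [562.0, -118.0], [560.0, 101.0]]
  h 0.002
scopebase [ 633. -245.] [ 87. 280.] 85.6 [[491.0, -278.0], [769.0, -299.0], [776.0, -213.0], [497.0, -191.0]]
  h 0.021
jig [518. 282.] [213. 174.] 11.2 [[396.0, 347.0], [430.0, 176.0], [639.0, 217.0], [605.0, 388.0]]
  h 0.023
tester [611. 302.] [53. 89.] 11.4 [[576.0, 340.0], [594.0, 253.0], [646.0, 264.0], [628.0, 351.0]]
  h 0.085
tongue [ 499. -291.] [ 9. 22.] 89.9 [[488.0, -296.0], [511.0, -296.0], [511.0, -286.0], [488.0, -286.0]]
  h 0.034
bottle [ 0.626 -0.038  0.091] 1.589
spool [0.64  0.051 0.038] 0.049
```

```bash
python3 -c "
from h import *
go([.42,-.27,.2],-4)"
```

```text
go [ 32.6  -19.64   3.1 ] [-0.08 -0.   20.49]
```

```bash
python3 -m handwheel '[[[1,8,-5,0.7,0,0,5],[1,16,-10,1.4,0,0,10],[1,24,-15,2.2,0,0,15],[1,32.6,-19.6,3.1,0,0,20.5],[1,32.6,-19.6,3.1,0,0,20.5],[1,32.6,-19.6,3.1,0,0,20.5],[1,32.6,-19.6,3.1,0,0,20.5],[1,32.6,-19.6,3.1,0,0,20.5]]]'
python3 - <<'E'
from h import *
c=look('wrist','w1.png'); print(c['hand_eye'].round(3).tolist(),c['fx'])
T=tool();print(T.round(3).tolist())
E
```

```text
time_s: 1.15
eef_pos: [0.4202, -0.2706, 0.2001]
eef_rot: [0.0, 0.999, -0.034, -0.0]
wrist_force: [1.2, -0.2, -0.7]
opening: 1.001
grasp_force: 0.0
[[0.0, -0.966, -0.259, 0.065], [1.0, 0.001, -0.001, 0.0], [0.001, -0.259, 0.966, -0.142], [0.0, 0.0, 0.0, 1.0]] 367.1509184899462
[[0.998, -0.07, -0.001, 0.42], [-0.07, -0.998, -0.0, -0.271], [-0.0, 0.0, -1.0, 0.2], [0.0, 0.0, 0.0, 1.0]]
```

View pics/w1.png

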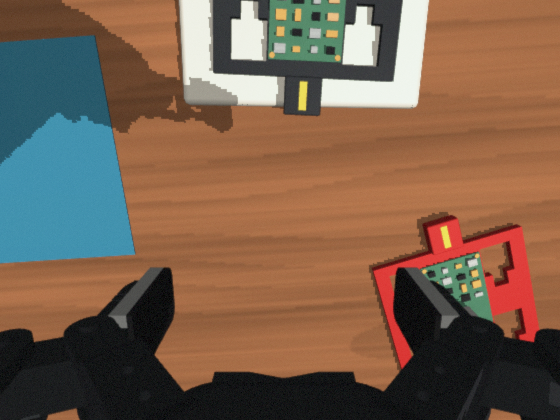

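The wrist view shows the carrier's tongue at (303,95), the plate's front edge from (214,72) to (392,80) and the base's front edge at row ~106. The camera sits on the tool's +x side, towards the head, so I will flip the tool half a turn.

```bash
python3 - <<'E'
from h import *
c=look('wrist'); f=c['frame']
hsv=cv2.cvtColor(f,cv2.COLOR_BGR2HSV)
m=((hsv[...,0]>20)&(hsv[...,0]<36)&(hsv[...,1]>120)&(hsv[...,2]>120)).astype(np.uint8)*255
m[150:]=0; m[:72]=0; m[:,:280]=0;m[:,330:]=0
cs,_=cv2.findContours(m,0,2);k=max(cs,key=cv2.contourArea); r=cv2.minAreaRect(k); print(r)
print('stripe',ray(c,*r[0],.034).round(4))
for q in ((214,72),(392,80)): print('plate corner',ray(c,*q,.028).round(4))
for q in ((284,113),(320,115)): print('tongue end',ray(c,*q,.034).round(4))
for q in ((184,104),(416,107)): print('base',ray(c,*q,.02).round(4))
P=cloud(c); print(P[95,292],P[95,314])
go([.42,-.262,.12],176)
E
```

```text
((301.0, 95.0), (28.0, 8.0), 90.0)
stripe [ 0.4982 -0.2908  0.034 ]
plate corner [ 0.5209 -0.2225  0.028 ]
plate corner [ 0.5049 -0.365   0.028 ]
tongue end [ 0.4853 -0.2763  0.034 ]
tongue end [ 0.4817 -0.3053  0.034 ]
base [ 0.4985 -0.193   0.02  ]
base [ 0.4825 -0.3876  0.02  ]
[ 0.49884632 -0.28372465  0.03172283] [ 0.49755407 -0.30127828  0.03314895]
go [-0.02 -1.    8.03] [ 2.0000e-02 -4.0000e-02  1.7992e+02]
```

```bash
python3 -m handwheel '[[[1,-1.9,1.2,2,0,0,-10.6],[1,-1.9,1.2,4,0,0,-21.2],[1,-1.9,1.2,6,0,0,-31.8],[1,-1.9,1.2,8,0,0,-42.4],[1,-1.9,1.2,8,0,0,-53],[1,-1.9,1.2,8,0,0,-63.6],[1,-1.9,1.2,8,0,0,-74.2],[1,-1.9,1.2,8,0,0,-84.8],[1,-1.9,1.2,8,0,0,-95.4],[1,-1.9,1.2,8,0,0,-106]]]'
python3 -m handwheel '[[[1,0,0,0,0,0,-10.6],[1,0,0,0,0,0,-21.2],[1,0,0,0,0,0,-31.8],[1,0,0,0,0,0,-42.4],[1,0,0,0,0,0,-53],[1,0,0,0,0,0,-63.6],[1,0,0,0,0,0,-71.6],[1,0,0,0,0,0,-71.6],[1,0,0,0,0,0,-71.6]]]'
python3 - <<'E'
from h import *
c=look('wrist'); print(tool().round(4).tolist(),status.get_obs()['q'])
go([.4947,-.2921,.06],173.6)
go([.4947,-.2921,.0235],173.6)
E
```

```text
time_s: 2.5
eef_pos: [0.3993, -0.2832, 0.1204]
eef_rot: [0.0, 0.628, 0.778, -0.0]
wrist_force: [0.1, 0.9, -0.5]
opening: 0.998
grasp_force: 0.0
time_s: 3.62
eef_pos: [0.3998, -0.2824, 0.1203]
eef_rot: [0.0, 0.058, 0.998, -0.0]
wrist_force: [-0.1, -1.2, -0.5]
opening: 1.002
grasp_force: 0.0
[[-0.9934, 0.1151, 0.0, 0.4], [0.1151, 0.9934, -0.0001, -0.2822], [-0.0, -0.0001, -1.0, 0.1203], [0.0, 0.0, 0.0, 1.0]] [-8.57356785e-01  1.25505501e-01  1.91451172e+00 -5.83772691e-05
  1.10147857e+00 -2.31276831e+00]
go [-9.52  0.1   6.03] [-0.01  0.   -0.21]
go [-9.52  0.1   9.68] [-0.01  0.   -0.21]
```

```bash
python3 -m handwheel '[[[1,0,0,3,0,0,0],[1,-4.5,0.1,6,0,0,0],[1,-9.5,0.1,6,0,0,0],[1,-9.5,0.1,8,0,0,0],[1,-9.5,0.1,9.7,0,0,0],[1,-9.5,0.1,9.7,0,0,0],[-1,-9.5,0.1,9.7,0,0,0],[-1,-9.5,0.1,9.7,0,0,0],[-1,-9.5,0.1,9.7,0,0,0],[-1,-9.5,0.1,9.7,0,0,0]]]'
python3 - <<'E'
from h import *
c=look('wrist','w2.png'); o=status.get_obs(); print(o['eef_pos'],o['opening'],o['grasp_force'],o['wrist_force'])
E
```

```text
time_s: 4.92
eef_pos: [0.4953, -0.2917, 0.0243]
eef_rot: [0.001, 0.056, 0.998, -0.001]
wrist_force: [-1.7, 0.4, 6.8]
opening: 0.33
grasp_force: 59.9
[ 0.4953086  -0.29168818  0.02432077] 0.32684883213950955 59.941468834877014 [-1.49713934  0.11396401  5.4814562 ]
```

View pics/w2.png

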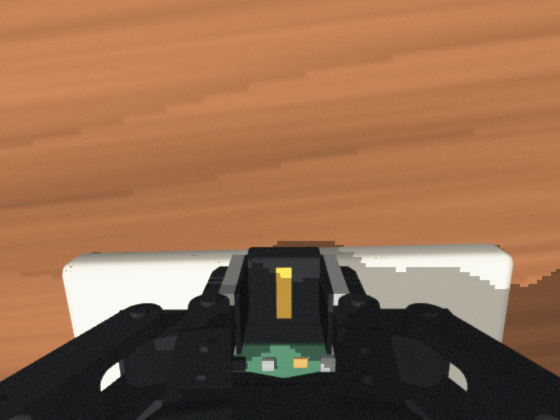

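The fingers hold the tongue, seen between the pads at (284,290), squarely at a 28 mm opening. Now a small lift and pull out.

```bash
python3 -m handwheel '[[[-1,0,0,-0.6,0,0,0],[-1,0,0,-1.5,0,0,0],[-1,1,0,-2,0,0,0],[-1,3,0,-2,0,0,0],[-1,5.5,0,-2,0,0,0],[-1,8,0,-2,0,0,0],[-1,10.5,0,-2,0,0,0],[-1,13,0,-2,0,0,0],[-1,13,0,-2,0,0,0],[-1,13,0,-2,0,0,0]]]'
python3 - <<'E'
from h import *
c=look('side','s2.png'); o=status.get_obs(); print(o['eef_pos'],o['opening'],o['grasp_force'],o['wrist_force'],o['torque'])
go([.365,-.01,.055],173.6)
E
```

```text
time_s: 6.22
eef_pos: [0.366, -0.277, 0.0437]
eef_rot: [0.0, 0.056, 0.998, -0.0]
wrist_force: [0.7, -0.1, -2.9]
opening: 0.325
grasp_force: 59.4
[ 0.36625417 -0.27706859  0.04367015] 0.33075734140665014 59.36103880405426 [ 0.49704257 -0.10752156 -2.76695278] [0.07563051 0.25879624 0.00531908]
go [ 3.11 26.52 -1.16] [-0.04  0.05 -0.01]
```

View pics/s2.png

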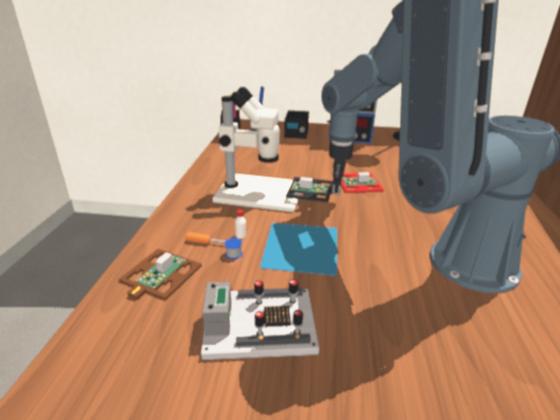

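```bash
python3 -m handwheel '[[[-1,0,4,0,0,0,0],[-1,0,9,0,0,0,0],[-1,1,14,0,0,0,0],[-1,2,20,0,0,0,0],[-1,3,25,0,0,0,0],[-1,3.1,26.5,0,0,0,0],[-1,3.1,26.5,1.8,0,0,0],[-1,3.1,26.5,2.8,0,0,0],[-1,3.1,26.5,3.3,0,0,0],[-1,3.1,26.5,3.3,0,0,0]]]'
python3 - <<'E'
from h import *
c=look('side'); o=status.get_obs(); print(o['eef_pos'],o['opening'],o['grasp_force'],o['wrist_force'],o['torque'])
P=cloud(c)
# carrier green board pts
h=cv2.cvtColor(c['frame'],cv2.COLOR_BGR2HSV)
m=(h[...,0]>45)&(h[...,0]<88)&(h[...,1]>70)&(P[...,0]>.38)&(P[...,0]<.58)&(abs(P[...,1])<.13)&(c['depth']>0)
q=P[m]; A=np.c_[q[:,:2]-q[:,:2].mean(0),np.ones(len(q))]; s=np.linalg.lstsq(A,q[:,2],rcond=None)[0]; print(len(q),s.round(3),q.mean(0).round(3))
E
```

```text
time_s: 7.52
eef_pos: [0.3644, -0.01, 0.0101]
eef_rot: [-0.0, 0.056, 0.998, 0.0]
wrist_force: [-0.9, -0.2, -2.7]
opening: 0.327
grasp_force: 59.8
[ 0.36464376 -0.01008542  0.01034197] 0.3271808762006582 59.76626515388489 [-0.60952794 -0.80952137 -2.4321105 ] [0.04384175 0.23195662 0.01325517]
66 [-0.03   0.022  0.015] [ 0.461 -0.002  0.015]
```

```bash
python3 -m handwheel '[[[-1,0,0,0.2,0,0,0],[-1,0,0,0.38,0,0,0],[-1,0,0,0.38,0,0,0],[1,0,0,0.3,0,0,0],[1,0,0,0.2,0,0,0],[1,0,0,0.2,0,0,0],[1,0,0,-3,0,0,0],[1,0,0,-8,0,0,0],[1,0,0,-13,0,0,0],[1,0,0,-13,0,0,0]]]'
python3 - <<'E'
from h import *
c=look('top'); T=tool(); print(T[:3,3],status.get_obs()['opening'],status.get_obs()['wrist_force'])
go([.40,-.022,.22],173.6)
E
```

```text
time_s: 8.82
eef_pos: [0.3676, -0.0109, 0.1442]
eef_rot: [0.004, 0.056, 0.998, -0.001]
wrist_force: [-0.4, -0.4, 0.4]
opening: 0.996
grasp_force: 0.0
[ 0.36591659 -0.01028844  0.14191324] 0.999231817784781 [-0.16586837  0.38964086 -0.02289156]
go [-3.55 -0.79 -7.79] [-0.07  0.27 -0.  ]
```

```bash
python3 -m handwheel '[[[1,-4,0,-6,0,0,0],[1,-10,0,-6,0,0,0],[1,-16,0,-6,0,0,0],[1,-18.4,0,-6,0,0,0],[1,-18.4,0,-6,0,0,0],[1,-18.4,0,-6,0,0,0]]]'
python3 - <<'E'
from h import *
c=look('wrist','w3.png');T=tool(); print(T[:3,3]); np.savez('w3.npz',f=c['frame'],d=c['depth'],E=c['E'],k=[c['fx'],c['fy'],c['cx'],c['cy']])
P=cloud(c); m=(abs(P[...,2]-.042)<.008)&(P[...,0]<.56)&(P[...,0]>.38)
n,l,s,_=cv2.connectedComponentsWithStats(m.astype(np.uint8)); 
for i in range(1,n):
    if s[i,4]>150: print(s[i],P[l==i].mean(0).round(4))
E
```

```text
time_s: 9.62
eef_pos: [0.5456, -0.0299, 0.1985]
eef_rot: [-0.002, 0.056, 0.998, 0.0]
wrist_force: [-0.5, 0.9, -0.6]
opening: 1.002
grasp_force: 0.0
[ 0.54572188 -0.02999027  0.19913079]
[ 272   72   23   54 1225] [ 0.4683 -0.0213  0.0408]
```

View pics/w3.png

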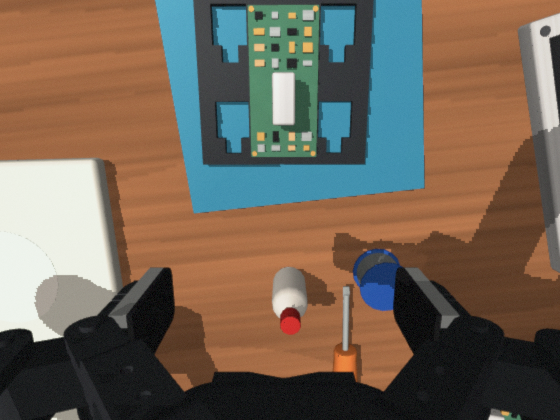

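The handle's white top is at (283,98), about (0.468,-0.021), with the plate's near edge from (204,164) to (364,163). The bottle and spool are undisturbed at (290,300) and (378,280).

```bash
python3 - <<'E'
from h import *
c=camera('wrist'); c['E']=tool()@c['hand_eye']
a=ray(c,204,164,.01);b=ray(c,364,163,.01);d=a-b; print(a,b,np.linalg.norm(d)); yaw=np.degrees(np.arctan2(d[1],d[0]))
print('handle top',ray(c,283.5,98,.042)); 
h=cv2.cvtColor(c['frame'],cv2.COLOR_BGR2HSV); f=c['frame'].astype(int)
m=((h[...,1]<40)&(h[...,2]>150)).astype(np.uint8); m[:60]=0;m[135:]=0;m[:,:262]=0;m[:,:262]=0;m[:,305:]=0
q=max(cv2.findContours(m,0,2)[0],key=cv2.contourArea); r=cv2.minAreaRect(q); print(r)
pts=np.array([ray(c,*p,.042)[:2] for p in cv2.boxPoints(r)]); print(pts.mean(0),pts.round(4).tolist(),yaw)
go([.468,-.021,.06],173.6); go([.468,-.021,.02],173.6)
E
```

```text
[ 0.51586078 -0.09854222  0.01      ] [0.53105318 0.04497713 0.01      ] 0.1443212183021796
handle top [ 0.4686152  -0.02112793  0.042     ]
((283.0, 98.0), (52.0, 22.0), 90.0)
[ 0.46890745 -0.02155247] [[0.4487, -0.0278], [0.4506, -0.011], [0.4891, -0.015], [0.4872, -0.0324]] -96.04260404194046
go [ 7.83  0.03 13.98] [ 0.01 -0.08 -0.01]
go [ 7.83  0.03 17.98] [ 0.01 -0.08 -0.01]
```

```bash
python3 -m handwheel '[[[1,4,0,5,0,0,0],[1,7.7,0,10,0,0,0],[1,7.7,0,14,0,0,0],[1,7.7,0,16.5,0,0,0],[1,7.7,0,18,0,0,0],[1,7.7,0,18,0,0,0],[-1,7.7,0,18,0,0,0],[-1,7.7,0,18,0,0,0],[-1,7.7,0,18,0,0,0],[-1,7.7,0,18,0,0,0]]]'
python3 -m handwheel '[[[-1,0,0,0,0,0,0],[-1,0,0,-3,0,0,0],[-1,0,0,-8,0,0,0],[-1,0,0,-12,0,0,5],[-1,0,0,-12,0,0,5]]]'
python3 - <<'E'
from h import *
print(tool().round(4).tolist(),status.get_obs()['q'].round(2))
go([.38,.20,.18],90)
E
```

```text
time_s: 10.98
eef_pos: [0.4714, -0.0219, 0.0209]
eef_rot: [0.001, 0.056, 0.998, -0.0]
wrist_force: [-0.3, -0.7, -2.8]
opening: 0.196
grasp_force: 58.9
time_s: 11.6
eef_pos: [0.473, -0.0224, 0.1431]
eef_rot: [0.003, 0.099, 0.995, -0.001]
wrist_force: [0.9, -0.3, -2.0]
opening: 0.197
grasp_force: 59.4
[[-0.9802, 0.1978, 0.0061, 0.473], [0.1978, 0.9802, -0.0019, -0.0224], [-0.0063, -0.0006, -1.0, 0.1431], [0.0, 0.0, 0.0, 1.0]] [-0.3   0.05  1.94 -0.    1.14 -1.67]
go [13.49 19.95 -3.79] [ 0.22  0.33 78.59]
```

```bash
cat > jig.py <<'E'
from h import *
from itertools import permutations
def reds(name,roi,amin=3):
    c=look(name); f=c['frame']; g=cv2.resize(f,None,fx=4,fy=4,interpolation=cv2.INTER_CUBIC); h=cv2.cvtColor(g,cv2.COLOR_BGR2HSV)
    m=(((h[...,0]<8)|(h[...,0]>172))&(h[...,1]>150)&(h[...,2]>90)).astype(np.uint8)
    x0,y0,x1,y1=[4*k for k in roi]; z=np.zeros_like(m); z[y0:y1,x0:x1]=m[y0:y1,x0:x1]
    n,l,s,ce=cv2.connectedComponentsWithStats(z)
    i=sorted(range(1,n),key=lambda k:-s[k,4])[:4]; print(name,s[i,4])
    return c,[(ce[k]-1.5)/4 for k in i]
if __name__=='__main__':
    z=.076
    J=np.array([[38,45],[38,-45],[-38,-45],[-38,45]])/1000.
    for name,roi in (('top',(145,195,215,250)),('side',(235,270,315,335))):
        c,p=reds(name,roi); cv2.imwrite('pics/j_%s.png'%name,cv2.resize(c['frame'][170:270,130:240] if name=='top' else c['frame'][270:370,190:330],None,fx=4,fy=4))
        W=np.array([ray(c,*q,z)[:2] for q in p]); print(np.round(p,1).tolist(),W.round(4).tolist())
        best=None
        for pm in permutations(range(4)):
            w=W[list(pm)]; A=J-J.mean(0); B=w-w.mean(0); th=np.arctan2((A[:,0]*B[:,1]-A[:,1]*B[:,0]).sum(),(A*B).sum())
            Rm=np.array([[np.cos(th),-np.sin(th)],[np.sin(th),np.cos(th)]]); e=np.sqrt(((A@Rm.T-B)**2).sum(1).mean())
            if abs(th-.2)<.5 and (best is None or e<best[0]): best=(e,w.mean(0),np.degrees(th))
        print(name,'rms',best[0].round(4),'origin',best[1].round(4),'yaw',best[2].round(2))
E
python3 jig.py
```

```text
top [192 116 109  97]
[[161.9, 213.2], [194.4, 232.6], [164.9, 237.3], [191.2, 208.4]] [[0.5194, 0.3308], [0.462, 0.2273], [0.4451, 0.3159], [0.5368, 0.2422]]
top rms 0.0002 origin [0.4908 0.2791] yaw 11.11
side [288 211 197 161]
[[260.5, 314.7], [259.5, 283.3], [298.8, 313.3], [294.3, 282.4]] [[0.5165, 0.3323], [0.5341, 0.2431], [0.4423, 0.318], [0.4595, 0.229]]
side rms 0.0005 origin [0.4881 0.2806] yaw 10.97
```

```bash
python3 -c "
from h import *
go([.4664,.2753,.15],11.1)"
```

```text
go [ 6.21 29.03 -1.05] [-7.0000e-02 -2.0000e-02  1.5755e+02]
```

```bash
python3 -m handwheel '[[[-1,0.6,2.9,-0.5,0,0,10],[-1,1.2,5.8,-1,0,0,20.5],[-1,1.8,8.7,-1,0,0,31],[-1,2.4,11.6,-1,0,0,41.5],[-1,3,14.5,-1,0,0,52],[-1,3.7,17.4,-1,0,0,62.5],[-1,4.3,20.3,-1,0,0,73],[-1,4.9,23.2,-1,0,0,83.5],[-1,5.6,26.1,-1,0,0,94],[-1,6.2,29,-1,0,0,104.5]]]'
python3 -m handwheel '[[[-1,0,0,0,0,0,10.5],[-1,0,0,0,0,0,21],[-1,0,0,0,0,0,31.5],[-1,0,0,0,0,0,42],[-1,0,0,0,0,0,52],[-1,0,0,0,0,0,53],[-1,0,0,0,0,0,53],[-1,0,0,0,0,0,53]]]'
python3 - <<'E'
from h import *
c=look('wrist','w4.png'); o=status.get_obs(); print(o['eef_pos'],o['q'].round(2),o['grasp_force'])
go([.4664,.2753,.15],11.1); print(c['E'].round(4).tolist())
E
```

```text
time_s: 12.95
eef_pos: [0.4655, 0.2751, 0.1472]
eef_rot: [-0.001, 0.849, 0.528, -0.003]
wrist_force: [1.9, 0.2, -2.6]
opening: 0.194
grasp_force: 59.4
time_s: 13.95
eef_pos: [0.4671, 0.2746, 0.1497]
eef_rot: [0.0, 0.995, 0.098, -0.001]
wrist_force: [-0.1, -0.3, -1.8]
opening: 0.198
grasp_force: 59.4
[0.46728958 0.27468315 0.14994289] [0.31 0.2  1.76 0.   1.18 1.69] 59.37804400920868
go [-0.08 -0.08 -0.01] [0.   0.03 0.08]
[[0.1946, -0.9471, -0.2553, 0.5312], [-0.9809, -0.1881, -0.0499, 0.2873], [-0.0008, 0.2601, -0.9656, 0.2912], [0.0, 0.0, 0.0, 1.0]]
```

View pics/w4.png

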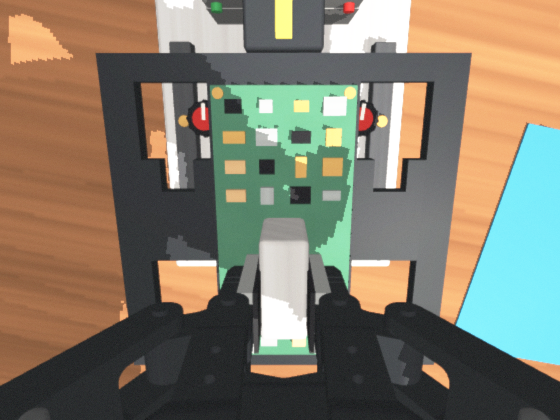

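The carrier is held level over the jig; the plate's front corners are at (98,54) and (469,54). The red tops of knobs a and b show through the openings at (200,118) and (366,118).

```bash
python3 - <<'E'
from h import *
c=look('wrist'); th=np.radians(11.1); X=np.array([np.cos(th),np.sin(th)]); Y=np.array([-X[1],X[0]])
T=tool(); a=ray(c,98,54,.140);b=ray(c,469,54,.140); print('width',np.linalg.norm(a-b)); m=(a+b)[:2]/2-.086*X; t=m-T[:2,3]
print('handle rel TCP',t@X,t@Y,'yaw',np.degrees(np.arctan2(*(a-b)[1::-1]))-90, 'handle',m)
h=cv2.cvtColor(c['frame'],cv2.COLOR_BGR2HSV); mm=(((h[...,0]<8)|(h[...,0]>172))&(h[...,1]>150)&(h[...,2]>70)).astype(np.uint8); mm[:90]=0; mm[150:]=0; mm[:,:170]=0; mm[:,395:]=0
n,l,s,ce=cv2.connectedComponentsWithStats(mm)
for i in range(1,n):
    if s[i,4]>30: print(s[i],ce[i])
for q in ((201,118.5),(366.5,118)): print(ray(c,*q,.078).round(4))
O=np.array([.4895,.2798]); print('pred a,b',O+.038*X+.045*Y,O+.038*X-.045*Y)
E
```

```text
width 0.14204720985736252
handle rel TCP 0.0013018423128006535 0.0002093313190116586 yaw 11.187309404422905 handle [0.46857009 0.27517417]
[192 108  17  23 266] [200.15413534 120.04511278]
[359 108  14  23 203] [365.97044335 120.61083744]
[0.5197 0.3326 0.078 ]
[0.5381 0.2412 0.078 ]
pred a,b [0.51812563 0.331274  ] [0.53545261 0.24295766]
```

```bash
python3 -m handwheel '[[[-1,0.1,0,2,0,0,0],[-1,0.1,0,4,0,0,0],[-1,0.1,0,5.5,0,0,0],[-1,0.1,0,7,0,0,0],[-1,0.1,0,8,0,0,0],[-1,0.1,0,9,0,0,0],[-1,0.1,0,9,0,0,0]]]'
python3 - <<'E'
from h import *
c=look('side','s3.png'); o=status.get_obs(); print(o['eef_pos'],o['wrist_force'],o['torque'])
cv2.imwrite('pics/s3.png',cv2.resize(c['frame'][240:370,180:340],None,fx=4,fy=4))
E
```

```text
time_s: 14.92
eef_pos: [0.4679, 0.2748, 0.0595]
eef_rot: [0.0, 0.995, 0.097, -0.001]
wrist_force: [-0.2, 0.2, -2.6]
opening: 0.196
grasp_force: 59.4
[0.46835389 0.27494581 0.06013062] [ 0.21117669  1.30033701 -3.58569316] [-0.04083362  0.01611695  0.01833248]
```

View pics/s3.png

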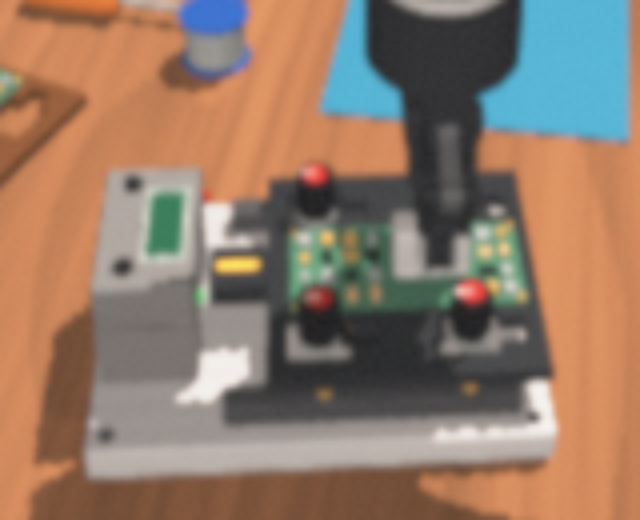

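The knobs stand clear through the openings and the tongue is in front of the slot. Lower and slide.

```bash
python3 -m handwheel '[[[-1,0,0,0.3,0,0,0],[-1,0,0,0.55,0,0,0],[-1,0,0,0.55,0,0,0],[-1,0.5,0,0.55,0,0,0],[-1,1,0,0.55,0,0,0],[-1,1,0,0.55,0,0,0]]]'
```

```text
time_s: 15.72
eef_pos: [0.4793, 0.2771, 0.0552]
eef_rot: [-0.0, 0.995, 0.097, 0.001]
wrist_force: [0.7, 0.3, 1.6]
opening: 0.198
grasp_force: 59.9
```

```bash
python3 -m handwheel '[[[-1,0.5,0,0,0,0,0],[-1,1,0,0,0,0,0],[-1,1.2,0,0,0,0,0],[-1,1.2,0,0,0,0,0]]]'
python3 jig.py; python3 - <<'E'
from h import *
c=look('wrist'); o=status.get_obs(); print(o['eef_pos'],o['wrist_force'],o['torque'])
cv2.imwrite('pics/w5.png',c['frame']); print(tool().round(4).tolist())
E
```

```text
time_s: 16.23
eef_pos: [0.4904, 0.2792, 0.0549]
eef_rot: [-0.0, 0.995, 0.097, 0.0]
wrist_force: [-1.1, -0.4, 3.4]
opening: 0.196
grasp_force: 60.1
top [200 192]
[[194.4, 232.8], [191.2, 208.5]] [[0.4615, 0.2274], [0.5364, 0.2422]]
[0.49039818 0.27925141 0.054952  ] [-1.05199353  0.26301489  2.70203992] [-0.0608289   0.18414852 -0.0901387 ]
[[0.9813, 0.1923, 0.0009, 0.4904], [0.1923, -0.9813, 0.0002, 0.2793], [0.0009, -0.0001, -1.0, 0.055], [0.0, 0.0, 0.0, 1.0]]Traceback (most recent call last):
  File "jig.py", line 18, in <module>
    w=W[list(pm)]; A=J-J.mean(0); B=w-w.mean(0); th=np.arctan2((A[:,0]*B[:,1]-A[:,1]*B[:,0]).sum(),(A*B).sum())
      ~^^^^^^^^^^
IndexError: index 2 is out of bounds for axis 0 with size 2
```

View pics/w5.png

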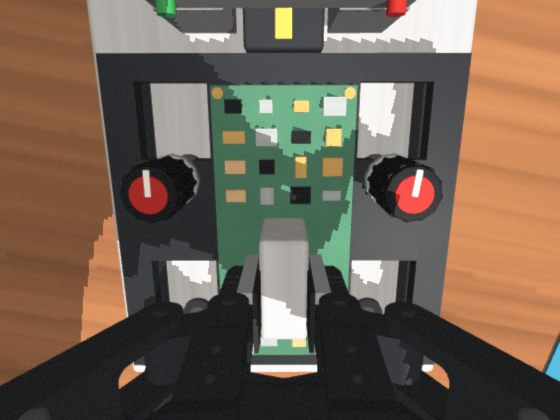

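The carrier is under the knobs: the red tops of a (148,195) and b (415,193), with white pointers, stand at the slot ends, and the tongue (283,25) is entering the tester.

```bash
cat > ab.py <<'E'
from h import *
def knobs(c,roi,z=.076):
    """red discs with white pointers: centre and pointer direction (world)"""
    h=cv2.cvtColor(c['frame'],cv2.COLOR_BGR2HSV); x0,y0,x1,y1=roi
    m=(((h[...,0]<8)|(h[...,0]>172))&(h[...,1]>140)&(h[...,2]>70)).astype(np.uint8); z_=np.zeros_like(m); z_[y0:y1,x0:x1]=m[y0:y1,x0:x1]
    out=[]
    for k in cv2.findContours(z_,0,2)[0]:
        if cv2.contourArea(k)<150: continue
        hull=cv2.convexHull(k); (u,v),r=cv2.minEnclosingCircle(hull)
        d=np.zeros_like(m); cv2.fillPoly(d,[hull],1)
        w=(d>0)&(h[...,1]<110)&(h[...,2]>110)
        vv,uu=np.nonzero(w); a=None
        if len(uu)>8:
            P=np.array([ray(c,i,j,z)[:2] for i,j in zip(uu,vv)]); cen=ray(c,u,v,z)[:2]; dd=P.mean(0)-cen; a=np.degrees(np.arctan2(dd[1],dd[0]))
            mu=P-P.mean(0); ax=np.linalg.svd(mu)[2][0]; ax=ax*np.sign(ax@dd); a2=np.degrees(np.arctan2(ax[1],ax[0]))
            out.append((ray(c,u,v,z),r,a,a2))
        else: out.append((ray(c,u,v,z),r,None,None))
    return out
E
python3 - <<'E'
from ab import *
c=look('wrist'); k=knobs(c,(100,140,460,230))
for q in k: print(q[0].round(4),round(q[1],1),q[2],q[3])
X=np.array([np.cos(np.radians(11.1)),np.sin(np.radians(11.1))]);Y=np.array([-X[1],X[0]])
mid=(k[0][0]+k[1][0])[:2]/2; T=tool()[:2,3]; print('dist',np.linalg.norm(k[0][0]-k[1][0]))
O=mid-.038*X; print('O',O)
a=ray(c,98,54,.0455);b=ray(c,469,54,.0455); H=(a+b)[:2]/2-.086*X; print('H',H,np.linalg.norm(a-b),'err to home',(O-H)@X,(O-H)@Y)
E
```

```text
[0.5197 0.3316 0.076 ] 20.3 10.34496824640062 10.252579534419201
[0.5373 0.2439 0.076 ] 20.2 -0.31183433181624787 7.301422891765328
dist 0.08950941645154102
O [0.491241   0.28044116]
H [0.4916651  0.27959943] 0.14170531971443454 err to home -0.0002541106813840374 0.0009076338085817935
```

```bash
cat >> ab.py <<'E'
O=np.array([.4905,.2800]); YAW=11.1
X=np.array([np.cos(np.radians(YAW)),np.sin(np.radians(YAW))]);Y=np.array([-X[1],X[0]])
J=dict(a=(.038,.045),b=(.038,-.045),c=(-.038,-.045),d=(-.038,.045))
K={k:O+v[0]*X+v[1]*Y for k,v in J.items()}
E
python3 -m handwheel '[[[0,0,0,0,0,0,0],[0,0,0,0,0,0,0],[0,0,0,0,0,0,0],[-0.1,0,0,-3,0,0,0],[-0.1,0,0,-8,0,0,0],[-0.1,0,0,-8,0,0,0],[-0.1,0,0,-8,0,0,0]]]'
python3 - <<'E'
from ab import *
c=look('wrist','w6.png'); k=knobs(c,(60,60,500,270)); print(tool()[:3,3],status.get_obs()['opening'],status.get_obs()['wrist_force'])
for q in k: print(q[0].round(4),round(q[1],1),q[2],q[3])
print({i:v.round(4).tolist() for i,v in K.items()})
go([*K['a'],.1],YAW+48); go([*K['a'],.052],YAW+48)
E
```

```text
time_s: 17.25
eef_pos: [0.4898, 0.2791, 0.1346]
eef_rot: [-0.0, 0.995, 0.097, 0.0]
wrist_force: [-0.2, -0.5, -0.7]
opening: 0.45
grasp_force: 0.0
[0.48921819 0.27891126 0.13374198] 0.4536964589906276 [ 0.03179658 -0.52124151  0.75739885]
[0.5372 0.2437 0.076 ] 12.4 3.355132668866308 5.678557792000946
[0.5198 0.3317 0.076 ] 12.6 10.568948578803097 9.485044684709944
{'a': [0.5191, 0.3315], 'b': [0.5365, 0.2432], 'c': [0.4619, 0.2285], 'd': [0.4445, 0.3168]}
go [ 3.95 -4.58  3.37] [-3.000e-02  1.000e-01 -4.801e+01]
go [ 3.96 -4.58  8.17] [-3.000e-02  1.000e-01 -4.801e+01]
```

View pics/w6.png

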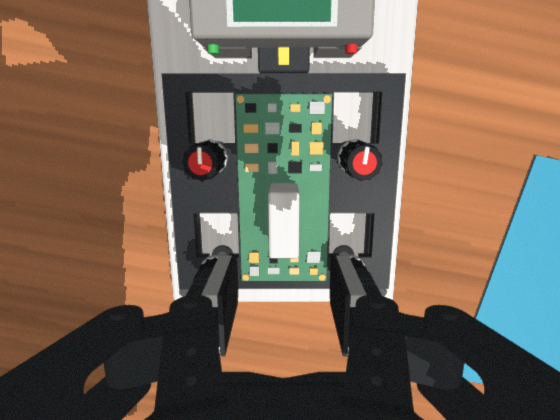

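The carrier sits home with the tongue in the slot, knob a at (201,161) and b at (363,161). The handle at (284,220) is released. Now knob a, first round.

```bash
python3 -m handwheel '[[[-0.1,2,-2.3,2,0,0,-10],[-0.1,4,-4.6,3,0,0,-20],[-0.1,4,-4.6,3,0,0,-30],[-0.1,4,-4.6,4,0,0,-40],[-0.1,4,-4.6,6,0,0,-48],[-0.1,4,-4.6,8.1,0,0,-48],[-0.1,4,-4.6,8.1,0,0,-48],[-1,4,-4.6,8.1,0,0,-48],[-1,4,-4.6,8.1,0,0,-48],[-1,4,-4.6,8.1,0,0,-48]]]'
python3 -c "
from ab import *
o=status.get_obs();print(o['eef_pos'],o['torque'],K['a'],o['opening'],o['grasp_force'],o['wrist_force'])"
```

```text
time_s: 18.55
eef_pos: [0.5203, 0.3322, 0.0541]
eef_rot: [-0.0, 0.87, 0.493, 0.0]
wrist_force: [-1.7, 0.6, -2.1]
opening: 0.211
grasp_force: 58.7
[0.52031555 0.33215786 0.05412952] [ 0.05010234  0.20270458 -0.03049292] [0.51912563 0.331474  ] 0.21064734023316925 58.69894981384277 [-1.68512648  0.5835931  -2.12583674]
```

```bash
python3 -m handwheel '[[[-1,0,0,0.05,0,0,10],[-1,0,0,0.1,0,0,20],[-1,0,0,0.15,0,0,30],[-1,0,0,0.2,0,0,40],[-1,0,0,0.2,0,0,46],[-1,0,0,0.2,0,0,46],[-0.1,0,0,0.2,0,0,46],[-0.1,0,0,0.2,0,0,46],[-0.1,0,0,-3,0,0,46],[-0.1,0,0,-4.5,0,0,46]]]'
python3 -c "
from ab import *
o=status.get_obs();print(o['eef_pos'],o['q'].round(2))
go([*K['c'],.1],YAW+48); go([*K['c'],.054],YAW+48)"
```

```text
time_s: 19.8
eef_pos: [0.5217, 0.3326, 0.1009]
eef_rot: [-0.0, 0.993, 0.114, 0.002]
wrist_force: [0.1, -0.9, 0.6]
opening: 0.448
grasp_force: 0.0
[0.52165302 0.33258198 0.10092285] [0.38 0.41 1.59 0.   1.13 1.72]
go [-8.19  8.78  0.06] [  0.05  -0.19 -45.97]
go [-8.2   8.78  4.66] [  0.05  -0.19 -45.97]
```

```bash
python3 -m handwheel '[[[-0.1,-4,4.4,0,0,0,-10],[-0.1,-8.1,8.7,0,0,0,-20],[-0.1,-8.1,8.7,0,0,0,-30],[-0.1,-8.1,8.7,0,0,0,-40],[-0.1,-8.1,8.7,2.5,0,0,-46],[-0.1,-8.1,8.7,4.6,0,0,-46],[-0.1,-8.1,8.7,4.6,0,0,-46],[-1,-8.1,8.7,4.6,0,0,-46],[-1,-8.1,8.7,4.6,0,0,-46],[-1,-8.1,8.7,4.6,0,0,-46]]]'
python3 -m handwheel '[[[-1,0,0,0.05,0,0,10],[-1,0,0,0.1,0,0,20],[-1,0,0,0.15,0,0,30],[-1,0,0,0.2,0,0,40],[-1,0,0,0.2,0,0,46],[-1,0,0,0.2,0,0,46],[-0.1,0,0,0.2,0,0,46],[-0.1,0,0,0.2,0,0,46],[-0.1,0,0,-3,0,0,46],[-0.1,0,0,-4.5,0,0,46]]]'
python3 - <<'E'
from ab import *
c=look('wrist'); print(tool()[:3,3])
for q in knobs(c,(0,0,560,400),.074): print(q[0].round(4),round(q[1],1),q[2],q[3])
go([*K['b'],.1],YAW+48); go([*K['b'],.053],YAW+48)
E
```

```text
time_s: 21.05
eef_pos: [0.4626, 0.2288, 0.054]
eef_rot: [0.001, 0.87, 0.493, 0.001]
wrist_force: [2.7, -3.9, 1.8]
opening: 0.207
grasp_force: 58.7
time_s: 22.3
eef_pos: [0.4616, 0.2294, 0.0991]
eef_rot: [-0.0, 0.993, 0.114, 0.001]
wrist_force: [0.3, 0.4, 0.4]
opening: 0.45
grasp_force: 0.0
[0.46269259 0.22964105 0.10065213]
[0.4628 0.2288 0.074 ] 13.7 -46.255251575493126 -43.272025838068
[0.4443 0.3178 0.074 ] 14.6 11.968442063982181 10.722808443184366
[0.5372 0.2436 0.074 ] 16.4 1.3174196602458905 5.159454377970842
[0.5196 0.3318 0.074 ] 17.2 -35.15590233167174 -34.764105027009876
go [7.49 0.36 0.1 ] [  0.07  -0.22 -45.96]
go [7.47 0.36 4.79] [  0.07  -0.22 -45.96]
```

```bash
python3 -m handwheel '[[[-0.1,3.8,0.2,0,0,0,-10],[-0.1,7.5,0.4,0,0,0,-20],[-0.1,7.5,0.4,0,0,0,-30],[-0.1,7.5,0.4,0,0,0,-40],[-0.1,7.5,0.4,2.5,0,0,-46],[-0.1,7.5,0.4,4.7,0,0,-46],[-0.1,7.5,0.4,4.7,0,0,-46],[-1,7.5,0.4,4.7,0,0,-46],[-1,7.5,0.4,4.7,0,0,-46],[-1,7.5,0.4,4.7,0,0,-46]]]'
python3 -m handwheel '[[[-1,0,0,0.05,0,0,10],[-1,0,0,0.1,0,0,20],[-1,0,0,0.15,0,0,30],[-1,0,0,0.2,0,0,40],[-1,0,0,0.2,0,0,44],[-1,0,0,0.2,0,0,44],[-0.1,0,0,0.2,0,0,44],[-0.1,0,0,0.2,0,0,44],[-0.1,0,0,-3,0,0,44],[-0.1,0,0,-4.5,0,0,44]]]'
python3 - <<'E'
from ab import *
c=look('wrist'); print(tool()[:3,3])
for q in knobs(c,(0,0,560,400),.074): print(q[0].round(4),round(q[1],1),q[2],q[3])
go([.4445,.3175,.1],YAW+48); go([.4445,.3175,.053],YAW+48)
E
```

```text
time_s: 23.6
eef_pos: [0.5362, 0.2417, 0.0516]
eef_rot: [0.001, 0.87, 0.493, 0.001]
wrist_force: [3.1, -3.0, -2.2]
opening: 0.209
grasp_force: 58.7
time_s: 24.85
eef_pos: [0.5361, 0.2421, 0.0974]
eef_rot: [-0.0, 0.991, 0.131, 0.001]
wrist_force: [-0.5, -0.1, 0.8]
opening: 0.451
grasp_force: 0.0
[0.53707777 0.24241927 0.09914881]
[0.5372 0.2435 0.074 ] 13.8 -40.612658612765614 -39.13797675230722
[0.5199 0.3316 0.074 ] 14.6 -36.25383408556918 -35.302490768713874
go [-6.98 -9.66 -0.12] [  0.12  -0.25 -43.99]
go [-7.   -9.66  4.58] [  0.12  -0.25 -43.99]
```

```bash
python3 -m handwheel '[[[-0.1,-3.5,-4.8,-0.2,0,0,-10],[-0.1,-7,-9.6,-0.2,0,0,-20],[-0.1,-7,-9.6,-0.2,0,0,-30],[-0.1,-7,-9.6,0,0,0,-40],[-0.1,-7,-9.6,2.5,0,0,-44],[-0.1,-7,-9.6,4.5,0,0,-44],[-0.1,-7,-9.6,4.5,0,0,-44],[-1,-7,-9.6,4.5,0,0,-44],[-1,-7,-9.6,4.5,0,0,-44],[-1,-7,-9.6,4.5,0,0,-44]]]'
python3 -m handwheel '[[[-1,0,0,0.05,0,0,10],[-1,0,0,0.1,0,0,20],[-1,0,0,0.15,0,0,30],[-1,0,0,0.2,0,0,40],[-1,0,0,0.2,0,0,48],[-1,0,0,0.2,0,0,48],[-0.1,0,0,0.2,0,0,48],[-0.1,0,0,0.2,0,0,48],[-0.1,0,0,-3,0,0,48],[-0.1,0,0,-4.5,0,0,48]]]'
python3 - <<'E'
from ab import *
c=look('wrist'); print(tool()[:3,3])
for q in knobs(c,(0,0,560,400),.074): print(q[0].round(4),round(q[1],1),q[2],q[3])
go([.5197,.3318,.1],YAW+44); go([.5197,.3318,.0505],YAW+44)
E
```

```text
time_s: 26.15
eef_pos: [0.4443, 0.3158, 0.0518]
eef_rot: [0.001, 0.87, 0.493, 0.001]
wrist_force: [3.9, -3.9, -3.6]
opening: 0.209
grasp_force: 58.6
time_s: 27.4
eef_pos: [0.4434, 0.3169, 0.0976]
eef_rot: [-0.0, 0.995, 0.097, 0.001]
wrist_force: [0.6, 0.8, 0.4]
opening: 0.453
grasp_force: 0.0
[0.44432452 0.3173756  0.0991509 ]
[0.4626 0.2291 0.074 ] 14.2 -45.41310367599198 -44.90836753730674
[0.4453 0.317  0.074 ] 13.8 -39.17629182178543 -36.24288958573738
[0.5197 0.3317 0.074 ] 16.4 -38.28181629602036 -36.1425510975713
[0.5371 0.2439 0.074 ] 17.3 -44.674667499448056 -39.442472567298665
go [ 7.67  0.04 -0.05] [  0.05  -0.27 -43.96]
go [7.65 0.05 4.9 ] [  0.05  -0.27 -43.96]
```

First round is complete (about 0.8–0.97 rad each). Second round: a, c, b, d.

```bash
python3 -m handwheel '[[[-0.1,3.8,0,-0.1,0,0,-10],[-0.1,7.7,0,-0.1,0,0,-20],[-0.1,7.7,0,-0.1,0,0,-30],[-0.1,7.7,0,0,0,0,-40],[-0.1,7.7,0,2.5,0,0,-44],[-0.1,7.7,0,4.8,0,0,-44],[-0.1,7.7,0,4.8,0,0,-44],[-1,7.7,0,4.8,0,0,-44],[-1,7.7,0,4.8,0,0,-44],[-1,7.7,0,4.8,0,0,-44]]]'
python3 -m handwheel '[[[-1,0,0,0.05,0,0,10],[-1,0,0,0.1,0,0,20],[-1,0,0,0.15,0,0,30],[-1,0,0,0.2,0,0,40],[-1,0,0,0.2,0,0,47],[-1,0,0,0.2,0,0,47],[-0.1,0,0,0.2,0,0,47],[-0.1,0,0,0.2,0,0,47],[-0.1,0,0,-3,0,0,47],[-0.1,0,0,-5,0,0,47]]]'
python3 - <<'E'
from ab import *
c=look('wrist'); print(tool()[:3,3])
for q in knobs(c,(0,0,560,400),.073): print(q[0].round(4),round(q[1],1),q[2],q[3])
go([.4626,.2291,.1],YAW+44); go([.4626,.2291,.0505],YAW+44)
E
```

```text
time_s: 28.7
eef_pos: [0.5192, 0.331, 0.0487]
eef_rot: [0.001, 0.887, 0.462, 0.001]
wrist_force: [3.7, -3.4, -0.8]
opening: 0.214
grasp_force: 58.7
time_s: 29.95
eef_pos: [0.5185, 0.3317, 0.099]
eef_rot: [-0.0, 0.997, 0.071, 0.0]
wrist_force: [-0.1, -0.7, -0.1]
opening: 0.447
grasp_force: 0.0
[0.52010029 0.33235791 0.10202213]
[0.52   0.3319 0.073 ] 13.5 -80.7089735491383 -77.29121067273569
[0.537  0.2433 0.073 ] 14.2 -45.153936098799285 -39.645540008522865
go [-7.15  9.41  0.15] [ 4.000e-02 -3.100e-01 -4.698e+01]
go [-7.18  9.42  5.1 ] [ 4.000e-02 -3.100e-01 -4.698e+01]
```

```bash
python3 -m handwheel '[[[-0.1,-3.6,4.7,0,0,0,-10],[-0.1,-7.2,9.4,0,0,0,-20],[-0.1,-7.2,9.4,0,0,0,-30],[-0.1,-7.2,9.4,0.5,0,0,-40],[-0.1,-7.2,9.4,2.5,0,0,-47],[-0.1,-7.2,9.4,4.9,0,0,-47],[-0.1,-7.2,9.4,4.9,0,0,-47],[-1,-7.2,9.4,4.9,0,0,-47],[-1,-7.2,9.4,4.9,0,0,-47],[-1,-7.2,9.4,4.9,0,0,-47]]]'
python3 -m handwheel '[[[-1,0,0,0.05,0,0,10],[-1,0,0,0.1,0,0,20],[-1,0,0,0.15,0,0,30],[-1,0,0,0.2,0,0,38],[-1,0,0,0.2,0,0,39],[-1,0,0,0.2,0,0,39],[-0.1,0,0,0.2,0,0,39],[-0.1,0,0,0.2,0,0,39],[-0.1,0,0,-3,0,0,39],[-0.1,0,0,-5,0,0,39]]]'
python3 - <<'E'
from ab import *
c=look('wrist'); print(tool()[:3,3])
for q in knobs(c,(0,0,560,400),.073): print(q[0].round(4),round(q[1],1),q[2],q[3])
go([.5371,.2436,.1],YAW+44); go([.5371,.2436,.0505],YAW+44)
E
```

```text
time_s: 31.25
eef_pos: [0.4616, 0.2275, 0.0499]
eef_rot: [0.001, 0.887, 0.462, 0.001]
wrist_force: [3.3, -5.0, -4.0]
opening: 0.211
grasp_force: 58.6
time_s: 32.5
eef_pos: [0.4604, 0.2282, 0.0998]
eef_rot: [-0.0, 0.99, 0.14, 0.0]
wrist_force: [-0.1, -0.2, -0.0]
opening: 0.454
grasp_force: 0.0
[0.46197688 0.2287209  0.10224484]
[0.463  0.2289 0.073 ] 13.6 -77.57679488219307 -76.44044627027817
[0.445  0.3172 0.073 ] 14.6 -40.69154172038054 -37.94654089139139
[0.5372 0.2436 0.073 ] 16.3 -41.75374212971533 -38.877411448026876
[0.5198 0.3311 0.073 ] 17.3 -79.41933447085592 -77.89202311077527
go [7.63 0.66 0.26] [  0.09  -0.25 -38.97]
go [7.61 0.66 5.21] [  0.09  -0.25 -38.97]
```

```bash
python3 -m handwheel '[[[-0.1,3.8,0.3,0,0,0,-10],[-0.1,7.6,0.7,0,0,0,-20],[-0.1,7.6,0.7,0,0,0,-30],[-0.1,7.6,0.7,0.5,0,0,-39],[-0.1,7.6,0.7,2.5,0,0,-39],[-0.1,7.6,0.7,5,0,0,-39],[-0.1,7.6,0.7,5,0,0,-39],[-1,7.6,0.7,5,0,0,-39],[-1,7.6,0.7,5,0,0,-39],[-1,7.6,0.7,5,0,0,-39]]]'
python3 -m handwheel '[[[-1,0,0,0.05,0,0,10],[-1,0,0,0.1,0,0,20],[-1,0,0,0.15,0,0,30],[-1,0,0,0.2,0,0,39],[-1,0,0,0.2,0,0,43],[-1,0,0,0.2,0,0,43],[-0.1,0,0,0.2,0,0,43],[-0.1,0,0,0.2,0,0,43],[-0.1,0,0,-3,0,0,43],[-0.1,0,0,-5,0,0,43]]]'
python3 - <<'E'
from ab import *
c=look('wrist'); print(tool()[:3,3])
for q in knobs(c,(0,0,560,400),.073): print(q[0].round(4),round(q[1],1),q[2],q[3])
go([.445,.3172,.1],YAW+44); go([.445,.3172,.0505],YAW+44)
E
```

```text
time_s: 33.8
eef_pos: [0.536, 0.2418, 0.0492]
eef_rot: [0.001, 0.887, 0.462, 0.001]
wrist_force: [3.6, -4.2, -5.0]
opening: 0.213
grasp_force: 58.7
time_s: 35.05
eef_pos: [0.536, 0.2426, 0.1005]
eef_rot: [-0.0, 0.994, 0.105, 0.001]
wrist_force: [0.7, -0.3, 1.0]
opening: 0.448
grasp_force: 0.0
[0.53756154 0.24300884 0.10328615]
[0.5376 0.2436 0.073 ] 13.4 -86.89101305714713 -78.43522241186415
[0.5204 0.3312 0.073 ] 14.0 -85.71173345531655 -76.72991697062344
go [-7.5  -9.19  0.28] [  0.13  -0.33 -43.  ]
go [-7.53 -9.19  5.23] [  0.13  -0.33 -43.  ]
```

```bash
python3 -m handwheel '[[[-0.1,-3.7,-4.6,0,0,0,-10],[-0.1,-7.5,-9.2,0,0,0,-20],[-0.1,-7.5,-9.2,0,0,0,-30],[-0.1,-7.5,-9.2,0.5,0,0,-40],[-0.1,-7.5,-9.2,2.5,0,0,-43],[-0.1,-7.5,-9.2,5,0,0,-43],[-0.1,-7.5,-9.2,5,0,0,-43],[-1,-7.5,-9.2,5,0,0,-43],[-1,-7.5,-9.2,5,0,0,-43],[-1,-7.5,-9.2,5,0,0,-43]]]'
python3 -m handwheel '[[[-1,0,0,0.05,0,0,10],[-1,0,0,0.1,0,0,20],[-1,0,0,0.15,0,0,30],[-1,0,0,0.2,0,0,40],[-1,0,0,0.2,0,0,46],[-1,0,0,0.2,0,0,46],[-0.1,0,0,0.2,0,0,46],[-0.1,0,0,0.2,0,0,46],[-0.1,0,0,-3,0,0,46],[-0.1,0,0,-6,0,0,46]]]'
python3 -m handwheel '[[[-0.1,-3,0,-4,0,0,0],[-0.1,-3,0,-6,0,0,0],[-0.1,-3,0,-6,0,0,0],[-0.1,-3,0,-6,0,0,0]]]'
python3 - <<'E'
from ab import *
c=look('wrist'); print(tool()[:3,3])
for q in knobs(c,(0,0,560,400),.0717): print(q[0].round(4),round(q[1],1),q[2],q[3])
P=cloud(c); d=P[...,:2]-O; x=d@X; y=d@Y; z=P[...,2]
for n,m in (('handle top',(abs(x)<.03)&(abs(y)<.02)&(z>.066)&(z<.085)),('plate',(abs(y)>.062)&(abs(y)<.071)&(x>-.045)&(x<.075)&(z>.035)&(z<.05))):
    A=np.c_[x[m],y[m],np.ones(m.sum())]; print(n,m.sum(),x[m].mean().round(4),y[m].mean().round(4),np.median(z[m]).round(4),np.linalg.lstsq(A,z[m],rcond=None)[0].round(4))
E
```

```text
time_s: 36.35
eef_pos: [0.4443, 0.3159, 0.05]
eef_rot: [0.001, 0.887, 0.462, 0.001]
wrist_force: [4.4, -4.7, -2.4]
opening: 0.21
grasp_force: 58.6
time_s: 37.6
eef_pos: [0.4424, 0.3167, 0.1095]
eef_rot: [-0.0, 0.997, 0.079, -0.0]
wrist_force: [0.4, -0.1, -0.3]
opening: 0.448
grasp_force: 0.0
time_s: 38.1
eef_pos: [0.4126, 0.3118, 0.1679]
eef_rot: [0.0, 0.997, 0.079, -0.0]
wrist_force: [0.3, -0.4, 0.0]
opening: 0.449
grasp_force: 0.0
[0.41234185 0.3116417  0.1674807 ]
[0.4452 0.3171 0.0717] 10.5 -78.78991224518589 -74.68629515118353
[0.4626 0.2289 0.0717] 10.8 -74.84938322546002 -75.22979362511086
[0.5196 0.332  0.0717] 12.3 -74.90191334193958 -77.31355402894793
[0.5372 0.2437 0.0717] 12.7 -79.44177698570756 -78.65818090777708
handle top 1998 0.0024 0.0 0.0728 [-0.0033 -0.0439  0.0727]
plate 4126 0.0137 0.0051 0.041 [0.0008 0.0008 0.041 ]
```

```bash
python3 - <<'E'
from ab import *
c=look('wrist'); P=cloud(c); d=P[...,:2]-O; x=d@X; y=d@Y; z=P[...,2]
m=(abs(x)<.03)&(abs(y)<.008)&(z>.070)&(z<.085); print('handle x range',np.percentile(x[m],[1,99]).round(4))
m=(abs(x)<.012)&(abs(y)<.025)&(z>.070)&(z<.085); print('handle y range',np.percentile(y[m],[1,99]).round(4))
dark=c['frame'].max(2)<70
m=dark&(abs(y)>.03)&(abs(y)<.055)&(z>.036)&(z<.047)&(x>.065)&(x<.12); print('plate front',np.percentile(x[m],99).round(4))
k=[q[0][:2] for q in knobs(c,(0,0,560,400),.0717)]; print('jig centre err',((np.mean(k,0)-O)@X).round(4),((np.mean(k,0)-O)@Y).round(4))
E
```

```text
handle x range [-0.0174  0.0214]
handle y range [-0.0092  0.0085]Traceback (most recent call last):
  File "<stdin>", line 6, in <module>
    return _quantile_unchecked(
        a, q, axis, out, overwrite_input, method, keepdims, weights)
    return _ureduce(a,
                    func=_quantile_ureduce_func,
    ...<5 lines>...
                    overwrite_input=overwrite_input,
                    method=method)
    r = func(a, **kwargs)
    result = _quantile(arr,
                       quantiles=q,
    ...<2 lines>...
                       out=out,
                       weights=wgt)
    slices_having_nans = np.isnan(arr[-1, ...])
                                  ~~~^^^^^^^^^
IndexError: index -1 is out of bounds for axis 0 with size 0
```

Handle centre is at about (+2, 0) mm in the jig and the plate is flat on the rails. The knobs are at their stops and the arm is clear.

```bash
python3 -c "
from bench import ctrl
print(ctrl.hand_in())"
```

```text
the job is handed in; nothing more can be done
None
```

The job is handed in at about 38 s: by my last wrist-camera measurements the carrier is home in the jig (handle about 2 mm along, 0 mm across), flat on the rails, with all four knobs tightened criss-cross to about 86–90°; the hand-in returned no verdict.

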